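# Refit the wing handle on a stop valve and shut the valve

## Robot

A 6-joint arm with a two-finger parallel gripper is mounted at the origin on a cart in front of the work surface, level with it; the furniture and walls round the work are solid. World frame = base frame: x ahead of the robot, y to its left, z up, the work surface at z = 0. Lengths are in m, angles in rad, forces in N, time in s.
With the tool pointing down it reaches from about 0.25 to 0.725 m from the base axis. Payload 4 kg.
Tool frame: the origin (TCP) lies on the centre line of the jaws, within the pads' length; the fingertips stand 22 mm ahead of it and the grasp point (between the pads) lies 3 mm ahead of it; z points along the fingers, y is the line along which they close (so a half turn about z gives the same grasp; the last joint's range is limited). The gripper opens to 85 mm and grips with 20 to 120 N. Pads are 22 mm wide; open, the fingers measure 114 mm over their backs; the gripper's body (76 mm by 85 mm) begins 54 mm behind the grasp point. The pads swing forward as they close: fully open they stand 13 mm farther back than shut.
Start: joints at [1.145, 0.241, 0.005, 1.335, 0, 1.571], TCP at [0.207, 0.455, 0.253] pointing down, gripper open.
Joint ranges: [-2.72, 2.72], [-1.05, 1.87], [-1.09, 1.28], [-1.99, 2.15], [-1.42, 1.44], [-3.14, 3.14]. Speed limits (rad/s): [2.79, 2.79, 3.14, 3.14, 3.14, 3.14].

## Interface

Orientations are given as a unit quaternion [x, y, z, w].
In Python, from workcell import bot gives the robot as it stands.
- The arm moves only by the shell command python3 -m inch 'ROWS'. ROWS is JSON, one flat list of numbers, 7 for each row, row after row: the shift along the world's x, y, z in mm, then the turn, a rotation vector about the world's x, y, z in rad, then the opening in per cent of the stroke, from 0 (shut) to 100 (fully open). A call has 1 to 8 rows; each row is the pose to reach, as a shift and turn from the pose commanded when the call began; what a row does not reach only later rows make up. A row lasts 1/12 s, in which the tool goes at most 41.7 mm and 7.16 degrees, less where a joint would pass 70% of its speed; a pose out of reach is approached as far as the arm can. A call with a gripper value outside its range is refused whole. The fingers move at their own pace and stop on an object; the grip force is fixed at half the most. Time passes only in rows, so rows that repeat a pose let the fingers close. It gives the time, the measured TCP pose, the force, the opening and the grip force at its end, in the units of the state.
- bot.get_obs(): the state, without advancing time (a new reading comes with each control period).
- bot.camera(name): name is "scene" or "top" or "wrist"; returns the picture (400x640x3 uint8, blue, green, red); there is no depth.
- bot.camera_info(name): a dict with "intrinsics" (3x3 intrinsics, pixels), "distortion" ([k1, k2, p1, p2, k3] as OpenCV has them; the pictures are not rectified), "camera_from_world" (4x4, takes a point from world to camera coordinates); the wrist camera has in their place "hand_eye" (4x4, takes a point from camera to tool coordinates, whose origin is the TCP and whose axes are the flange's). Camera axes: x right, y down, z forward; pixel columns grow to the right and rows downward; lengths in m; the calibration is good to about 2 mm. A picture is of the moment at which its call begins: read the wrist's pose just before it. camera_info takes no time and is no camera call.
- bot.job_done(): hands the job in; it is judged then, once.
Trained networks look in the newest picture that a camera, given by its name, has taken for a name from the list of things; names that differ only in an ending like _2 or _b are one class to them, and where a whole thing is asked for, a point or a joint stands for the part that bears it (a point fixed in the world has none). Each returns a list of dicts, best first, with "confidence" (0 to 1); they miss things now and then, are a little off and sometimes report something else, mostly with a low value. They report only what shows in the picture. A call takes as long as a camera call. They do not tell look-alikes from the thing itself.
- bot.silhouettes(camera, target): "mask" (400x640 bool, what is visible of it) and "uv" ([column, row] in pixels, amid what is visible of it).
- bot.spot_point(camera, target): "uv" ([column, row] in pixels: a listed point, or the origin of a listed thing).
The state is a dict: "clock": time; "joint_pos": joint angles; "joint_vel": joint speeds; "tau": joint torques, N m; "eef_pos": TCP position; "tool_rot": TCP orientation; "ft_force": force on the tool from outside, world axes, zero at the start; "ft_torque": the same for the moment, N m; "grip_width": finger opening in m; "grasp_force": force on a finger pad.
Only numpy, scipy, OpenCV 4.12 (cv2) and the standard library are available. Lean on these libraries where they do the work, as an engineer would, in place of code of your own. Each camera call takes 0.05 s, during which the arm holds its last target. There are 200 camera calls.

## Task

The cast wing handle of the brass stop valve is off. Pick it up, push it onto the valve's slanting keyed stem while turning it slowly until the key finds the keyway and the handle drops fully home, then turn it clockwise until the valve is shut against its stop and let go. Leave the spanner, brass fitting, bearing and carton where they are.

Things in the scene. Friction and masses are not known exactly. Their poses are not given: they have to be found in the camera images.
- handle_mid (a point): Centre of the loose wing handle, on its bore's axis, 29 mm above its underside. Bare cast metal, 58 mm high, 0.16 kg, standing bore down on the cart. Axes: z up along the bore; x towards the keyway and the longer arm of the wing; at the start x points ahead, away from the robot (25 degrees left to 50 right). Round hub, 31 mm in diameter, up to 27 mm above the underside; the wing stands on it.
- handle_grip (a point): Middle of the handle's upright flat wing, where it is gripped across its thickness: on the bore's axis, 46 mm above the underside, same axes as handle_mid. The wing is 12 mm thick (along y) and runs along x: a short arm reaches 25 mm to -x, a longer arm 44 mm to +x. Clear of the hub, the wing can be gripped from 29 to 57 mm above the underside.
- handle_bore (a point): Mouth of the handle's blind bore: centre of the underside, same axes as handle_mid. The bore is 16 mm in diameter and 22 mm deep, with one keyway, 6.6 mm wide and reaching 12.5 mm from the axis, along its whole depth on the +x side, under the wing's longer arm.
- handle_home (a point): Where handle_mid is when the handle is fully home: on the stem's axis, 29 mm beyond the shoulder. It turns with the stem. Axes: z along the stem, out of the valve, leaning 35 degrees from vertical, towards the robot to within about 20 degrees; x towards the key. At home the handle's axes point as these do. The bare steel stem is 14 mm in diameter.
- stem_shoulder (a point): Centre of the round shoulder, 25 mm in diameter, on which the hub sits when fully home; on the stem's axis, axes as handle_home. The stem reaches 20 mm beyond the shoulder; its last 3 mm are bevelled down to 9 mm in diameter.
- key_top (a point): End of the key, 13 mm beyond the shoulder and 9 mm from the stem's axis; axes as handle_home. The key is 5 mm wide, stands out to 11 mm from the axis and runs from the shoulder to here, so a hub that is not lined up slides over the stem's end and stops on the key 13 mm short of home. In the keyway the key has about 0.09 rad of play either way.
- stem (a joint): Turn of the valve stem in rad: 0 is shut (hard stop); it grows as the valve opens, counter-clockwise looking down on the stem's end. 0.6 to 1.1 at the start. It stays where left and takes about 0.2 N m, so a light push (5 N) on the key does not drag it round. The stem does not rise. Shut, the key points 0.6 rad clockwise of straight up the slope (up the slope is away from the robot).
- valve: Brass oblique stop valve on its stand, fixed to the cart: grey plate 220x100x8 mm with a block clamp near each end, 88 mm high with bolts, holding a pipe whose axis is 52 mm up. Origin: centre of the plate's underside; x along the pipe, z up. The stem lies in the plane y = 0 and leans to -x; its shoulder is at x = -43, z = 137 mm.
- spanner: Bystander: steel combination spanner, 193 mm long (along its y), lying flat; origin under its middle.
- fitting: Bystander: small brass pipe fitting, 24x27x34 mm, standing; origin under its middle.
- bearing: Bystander: steel ball bearing, 47 mm diameter, 14 mm high, lying flat; origin under its middle.
- carton: Bystander: patterned carton 71x93x88 mm, standing right of the valve; origin under its middle.
Mind the look-alikes: they are no part of the job. There is more than one size of the part that bears handle_mid; the job needs the larger.

How it is judged:
By the outcome, as a careful person would: the job done as asked, in the order asked, and still so for the second after the job is handed in, with the robot touching nothing.
It also fails if it takes over 50 s, if anything falls off the work surface, if the arm or the gripper's body presses on something with over 40 N, if the wrist force passes 120 N, or if a joint passes its speed limit or range.

## Working session

There is one attempt and no reset: what is moved stays moved. The work goes in short steps, Python scripts to look and compute and a shell command to move; the robot and the scene stay as the last step left them, time stands still between calls to the robot, and variables do not carry over. Pictures are saved under pics/ and viewed, at most 10 in all, crops included, and the job is handed in when it is done.

```bash
mkdir -p pics; ls; cat > h.py <<'E'
import numpy as np,cv2
from workcell import bot
from scipy.spatial.transform import Rotation as R
def cam(name):
    i=bot.camera_info(name);K=np.array(i["intrinsics"],float);D=np.array(i["distortion"],float)
    if "camera_from_world" in i: T=np.array(i["camera_from_world"],float)
    else:
        o=bot.get_obs();W=np.eye(4);W[:3,:3]=R.from_quat(o["tool_rot"]).as_matrix();W[:3,3]=o["eef_pos"]
        T=np.linalg.inv(W@np.array(i["hand_eye"],float))
    return K,D,T
def ray(c,uv):
    K,D,T=c;p=cv2.undistortPoints(np.array([[uv]],float),K,D)[0,0]
    d=T[:3,:3].T@np.array([p[0],p[1],1]);return -T[:3,:3].T@T[:3,3],d/np.linalg.norm(d)
def atz(c,uv,z):
    o,d=ray(c,uv);return o+d*(z-o[2])/d[2]
def tri(rs):
    A=sum(np.eye(3)-np.outer(d,d) for o,d in rs);b=sum((np.eye(3)-np.outer(d,d))@o for o,d in rs)
    x=np.linalg.solve(A,b);return x,[np.linalg.norm(np.cross(x-o,d)) for o,d in rs]
def proj(c,P):
    K,D,T=c;return cv2.projectPoints(np.atleast_2d(np.array(P,float)),cv2.Rodrigues(T[:3,:3])[0],T[:3,3],K,D)[0][:,0]
E
cat > a.py <<'E'
from h import *
np.set_printoptions(precision=4,suppress=True)
print(bot.get_obs())
for n in("scene","top"):
    c=cam(n);im=bot.camera(n);cv2.imwrite(f"pics/{n}0.png",im);print(n,ray(c,(320,200)))
    for t in("handle_mid","handle_grip","handle_bore","handle_home","stem_shoulder","key_top","valve","spanner","fitting","bearing","carton"):
        print(n,t,[(np.round(d["uv"],1).tolist(),round(d["confidence"],2)) for d in bot.spot_point(n,t)])
E
python3 a.py
```

```text
pics
{'clock': 0.0, 'joint_pos': array([ 1.145 ,  0.2414,  0.0037,  1.3352, -0.    ,  1.5708]), 'joint_vel': array([-0.0001,  0.0011,  0.0005, -0.0008, -0.0005, -0.001 ]), 'tau': array([  0.0028, -37.2322,  25.2405,   0.0169,   0.0002,  -0.    ]), 'eef_pos': array([0.2063, 0.4548, 0.2524]), 'tool_rot': array([ 0.2113,  0.9774, -0.001 , -0.0002]), 'ft_force': array([-0.0271,  0.6064,  0.3107]), 'ft_torque': array([-0.0157, -0.0341,  0.0157]), 'grasp_force': 0.0, 'grip_width': 0.0851623196136886}
scene (array([-0.3052, -0.527 ,  0.5604]), array([ 0.7997,  0.4338, -0.4152]))
scene handle_mid [([316.2, 257.5], 0.87), ([314.4, 279.2], 0.67)]
scene handle_grip [([315.7, 248.1], 0.63)]
scene handle_bore [([310.7, 291.5], 0.86), ([314.2, 268.6], 0.81)]
scene handle_home [([276.5, 159.4], 0.48)]
scene stem_shoulder [([276.5, 174.0], 0.56)]
scene key_top [([275.9, 167.6], 0.66)]
scene valve [([283.8, 213.1], 0.84)]
scene spanner [([209.1, 248.8], 0.59)]
scene fitting [([371.2, 261.8], 0.72)]
scene bearing [([248.8, 255.7], 0.49)]
scene carton [([386.1, 241.5], 0.69), ([315.9, 258.0], 0.63)]
top (array([ 0.413 , -0.0573,  1.0881]), array([ 0.1254, -0.0059, -0.9921]))
top handle_mid [([341.9, 243.3], 0.69), ([241.5, 162.5], 0.52), ([357.4, 278.9], 0.49)]
top handle_grip [([343.0, 239.7], 0.76), ([239.6, 171.7], 0.73), ([356.8, 282.8], 0.47)]
top handle_bore [([340.1, 245.9], 0.6)]
top handle_home [([238.8, 167.3], 0.42)]
top stem_shoulder [([241.5, 161.1], 0.4)]
top key_top [([240.4, 160.7], 0.53)]
top valve [([249.3, 156.8], 0.94)]
top spanner [([227.9, 269.7], 0.77)]
top fitting [([381.8, 202.4], 0.39)]
top bearing [([268.5, 260.1], 0.65)]
top carton [([375.6, 153.0], 0.87), ([380.2, 201.8], 0.74), ([338.8, 243.2], 0.37)]
```

```bash
python3 - <<'E'
from h import *
np.set_printoptions(precision=4,suppress=True)
t,s=cam("top"),cam("scene")
for n,a,b,z in(("h1",(341.9,243.3),(316.2,257.5),.029),("h2",(357.4,278.9),(314.4,279.2),.025),("home",(238.8,167.3),(276.5,159.4),.16),("shoulder",(241.5,161.1),(276.5,174),.137),("key",(240.4,160.7),(275.9,167.6),.148),("valve",(249.3,156.8),(283.8,213.1),0),("carton",(375.6,153),(386,241.5),0),("fit",(381.8,202),(371,262),0),("bear",(268.5,260),(248.8,255.7),0),("span",(228,270),(209,249),0)):
    print(n,tri([ray(t,a),ray(s,b)]),atz(t,a,z),atz(s,b,z))
a=cv2.imread("pics/scene0.png")[140:320,180:440];b=cv2.imread("pics/top0.png")[110:310,200:420]
a=cv2.resize(a,None,fx=3,fy=3,interpolation=3);b=cv2.resize(b,None,fx=3,fy=3,interpolation=3)
cv2.imwrite("pics/s1.png",a);cv2.imwrite("pics/t1.png",b)
E
```

```text
h1 (array([ 0.4522, -0.1119,  0.0295]), [np.float64(0.00021737232363619393), np.float64(0.00021737232363620333)]) [ 0.4523 -0.1121  0.029 ] [ 0.4528 -0.1113  0.029 ]
h2 (array([ 0.3773, -0.1476,  0.0293]), [np.float64(0.0022583874000380397), np.float64(0.002258387400038065)]) [ 0.376 -0.146  0.025] [ 0.3842 -0.1464  0.025 ]
home (array([0.5932, 0.0906, 0.1714]), [np.float64(0.004124051325359962), np.float64(0.004124051325359989)]) [0.5932 0.096  0.16  ] [0.6216 0.105  0.16  ]
shoulder (array([0.6122, 0.0976, 0.125 ]), [np.float64(0.0011113105765195915), np.float64(0.0011113105765196735)]) [0.6103 0.0947 0.137 ] [0.5863 0.0812 0.137 ]
key (array([0.6091, 0.097 , 0.1434]), [np.float64(0.001248899258231566), np.float64(0.0012488992582316899)]) [0.6088 0.0952 0.148 ] [0.5984 0.0912 0.148 ]
valve (array([ 0.6488,  0.1   , -0.0015]), [np.float64(0.0008766778675528606), np.float64(0.0008766778675529554)]) [0.6489 0.0991 0.    ] [0.6457 0.099  0.    ]
carton (array([ 0.6623, -0.1917, -0.0077]), [np.float64(0.00038557238460620776), np.float64(0.000385572384606187)]) [ 0.6604 -0.1904  0.    ] [ 0.6495 -0.1965  0.    ]
fit (array([ 0.547 , -0.2029, -0.0019]), [np.float64(0.0011469149721842903), np.float64(0.0011469149721843597)]) [ 0.5473 -0.2037  0.    ] [ 0.5433 -0.2031  0.    ]
bear (array([0.4165, 0.0475, 0.0003]), [np.float64(0.0028938028263576464), np.float64(0.0028938028263576733)]) [0.4148 0.0499 0.    ] [0.4182 0.0452 0.    ]
span (array([0.3915, 0.1398, 0.0007]), [np.float64(0.0007884773962384624), np.float64(0.000788477396238426)]) [0.392  0.1393 0.    ] [0.392  0.1414 0.    ]
```

View pics/s1.png

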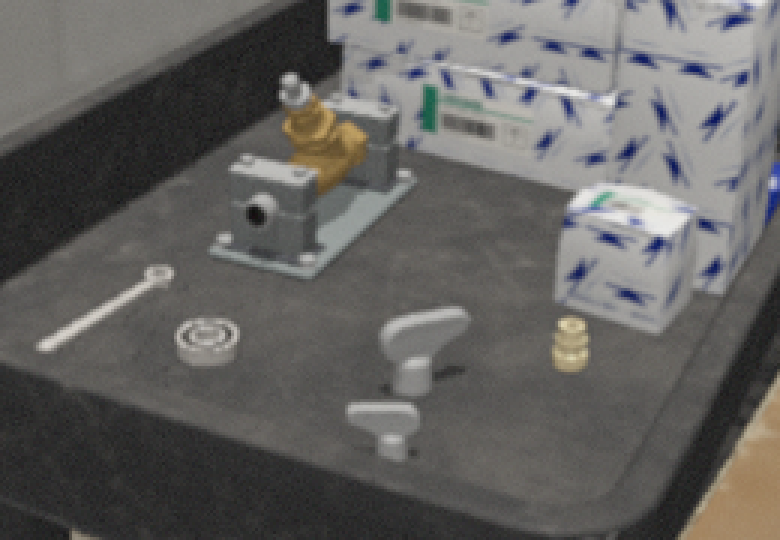

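View pics/t1.png

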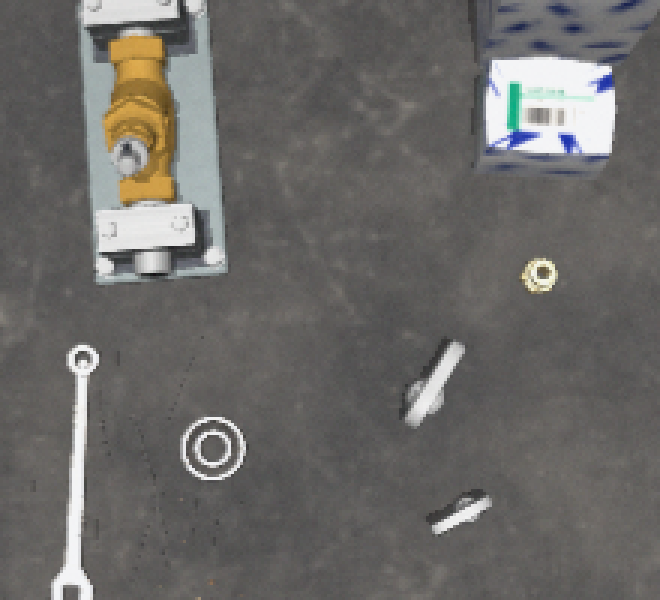

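The larger handle is at (0.452, -0.112), and its long arm points up and right in the top crop, from (415,415) to (458,345). The valve stem tip is at top crop (128,155). The small look-alike handle is nearer the robot. I'll move to a spot where the wrist camera can see the valve first.

```bash
python3 - <<'E'
from h import *
np.set_printoptions(precision=4,suppress=True)
i=bot.camera_info("wrist");print(i["hand_eye"],i["intrinsics"])
E
python3 -m inch '[200,-330,60,0,0,0,100,200,-330,60,0,0,0,100,200,-330,60,0,0,0,100,200,-330,60,0,0,0,100,200,-330,60,0,0,0,100,200,-330,60,0,0,0,100,200,-330,60,0,0,0,100,200,-330,60,0,0,0,100]'
```

```text
[[ 0.0001 -0.9651 -0.2618  0.0663]
 [ 1.      0.0002 -0.0005 -0.0002]
 [ 0.0005 -0.2618  0.9651 -0.12  ]
 [ 0.      0.      0.      1.    ]] [[340.4782   0.     318.2863]
 [  0.     340.4782 197.8886]
 [  0.       0.       1.    ]]
clock: 1.87
eef_pos: [0.3778, 0.1718, 0.3052]
tool_rot: [0.211, 0.977, 0.0, 0.0]
ft_force: [0.9, -0.1, -0.6]
grip_width: 0.0857
grasp_force: 0.0
```

```bash
python3 -m inch '[100,-65,30,0,0,0.3,100,100,-65,30,0,0,0.3,100,100,-65,30,0,0,0.3,100,100,-65,30,0,0,0.3,100,100,-65,30,0,0,0.3,100]'
cat > w.py <<'E'
import sys
from h import *
np.set_printoptions(precision=4,suppress=True)
c=cam("wrist");im=bot.camera("wrist");cv2.imwrite(f"pics/{sys.argv[1]}.png",im)
print(bot.get_obs()["clock"],bot.get_obs()["eef_pos"])
for a in sys.argv[2:]:
    t,z=a.split(":")
    print(t,[(np.round(d["uv"],1).tolist(),round(d["confidence"],2),atz(c,d["uv"],float(z))) for d in bot.spot_point("wrist",t)])
E
python3 w.py w1 handle_home:.161 stem_shoulder:.137 key_top:.153 valve:0
```

```text
clock: 2.28
eef_pos: [0.4791, 0.1072, 0.3344]
tool_rot: [0.065, 0.998, 0.0, 0.0]
ft_force: [0.0, -0.3, -0.5]
grip_width: 0.0854
grasp_force: 0.0
2.3333 [0.4776 0.1081 0.3341]
handle_home [([314.4, 293.7], 0.9, array([0.5875, 0.089 , 0.161 ]))]
stem_shoulder [([319.9, 301.3], 0.85, array([0.6115, 0.0913, 0.137 ])), ([322.5, 307.3], 0.4, array([0.6191, 0.0932, 0.137 ]))]
key_top [([320.8, 308.0], 0.78, array([0.6093, 0.0925, 0.153 ])), ([263.6, 117.1], 0.33, array([0.4164, 0.0674, 0.153 ]))]
valve [([325.4, 271.8], 0.77, array([0.6489, 0.0953, 0.    ]))]
```

View pics/w1.png

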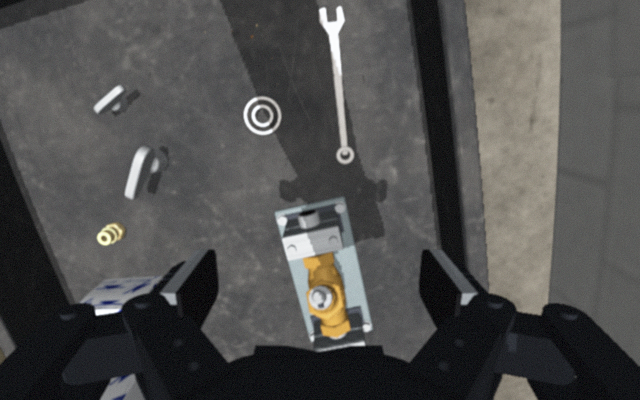

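The stem tip is at (321,297), and the image's downward direction is away from the robot. The plate's near corners are at about (275,212) and (345,199), and a far one is at about (371,345). I'll work out the valve's yaw from these and zoom in on the stem.

```bash
python3 - <<'E'
from h import *
np.set_printoptions(precision=4,suppress=True)
c=cam("wrist")
for p in((275,212),(345,199),(371,343)): print(atz(c,p,.008))
im=cv2.imread("pics/w1.png")
a=cv2.resize(im[265:345,275:375],None,fx=7,fy=7,interpolation=3);cv2.imwrite("pics/w1c.png",a)
ms=[d for d in bot.silhouettes("top","valve")][:1]
E
```

```text
[0.5425 0.0409 0.008 ]
[0.536  0.1383 0.008 ]
[0.7725 0.155  0.008 ]
```

View pics/w1c.png

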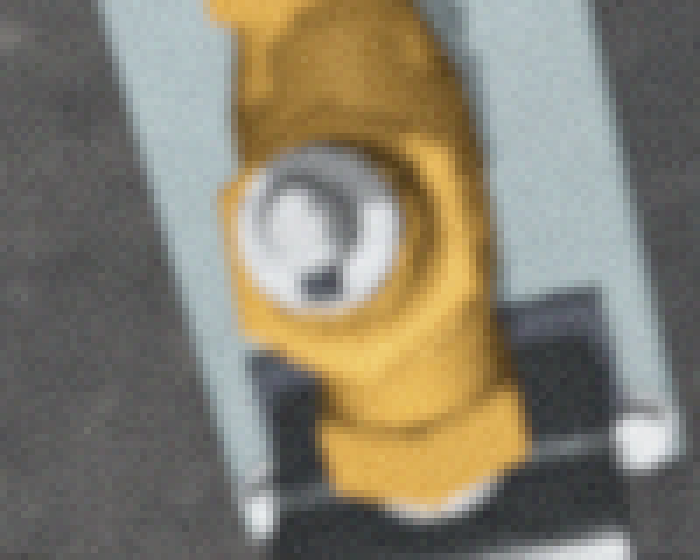

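The key is the dark spot at crop (320,285), which is full (320.7,305.7), so it points nearly straight up the slope. Before grasping I'll take a closer look along the stem's axis.

```bash
cat > g.py <<'E'
from h import *
np.set_printoptions(precision=4,suppress=True)
def goal(pos,head,tilt,spin=0,verb=1):
    """tool with -z = axis leaning `tilt` rad to -heading; spin: handle x CCW about that axis from up-slope. returns shift mm, rotvec"""
    A=R.from_euler('z',head)*R.from_euler('y',-tilt)*R.from_euler('z',spin)  # handle frame: x ahead, z up-ish
    G=A*R.from_euler('y',np.pi)  # tool x=-hx, y=hy, z=-hz
    o=bot.get_obs();C=R.from_quat(o["tool_rot"])
    if verb: print("shift",(np.array(pos)-o["eef_pos"])*1e3,"rot",(G*C.inv()).as_rotvec(),"f",o["ft_force"],"clk",o["clock"])
    return A,G
E
python3 -c "
from g import *
goal((.5845,.093,.231),np.radians(3.9),np.radians(20))"
```

```text
shift [ 108.4103  -16.5814 -103.4944] rot [-0.0097 -0.35    0.1901] f [ 0.0287 -0.1573  0.5375] clk 2.5833
```

```bash
python3 -m inch '[108,-15,-60,-0.01,-0.35,0.19,100,108,-15,-60,-0.01,-0.35,0.19,100,108,-15,-60,-0.01,-0.35,0.19,100,108,-15,-103,-0.01,-0.35,0.19,100,108,-15,-103,-0.01,-0.35,0.19,100,108,-15,-103,-0.01,-0.35,0.19,100]'
python3 w.py w2 handle_home:.161 stem_shoulder:.137 key_top:.153
python3 - <<'E'
import cv2
im=cv2.imread("pics/w2.png")
cv2.imwrite("pics/w2c.png",cv2.resize(im[130:290,220:420],None,fx=3.5,fy=3.5,interpolation=3))
E
```

```text
clock: 3.08
eef_pos: [0.5802, 0.0937, 0.2266]
tool_rot: [-0.033, 0.985, 0.005, 0.168]
ft_force: [0.8, 0.4, 1.4]
grip_width: 0.0854
grasp_force: 0.0
3.1333 [0.5846 0.0944 0.2318]
handle_home [([307.8, 204.8], 0.73, array([0.5906, 0.0881, 0.161 ])), ([313.1, 221.3], 0.72, array([0.6023, 0.0918, 0.161 ]))]
stem_shoulder [([312.2, 203.9], 0.87, array([0.607 , 0.0912, 0.137 ]))]
key_top [([315.7, 220.1], 0.83, array([0.6076, 0.0936, 0.153 ]))]
```

View pics/w2c.png

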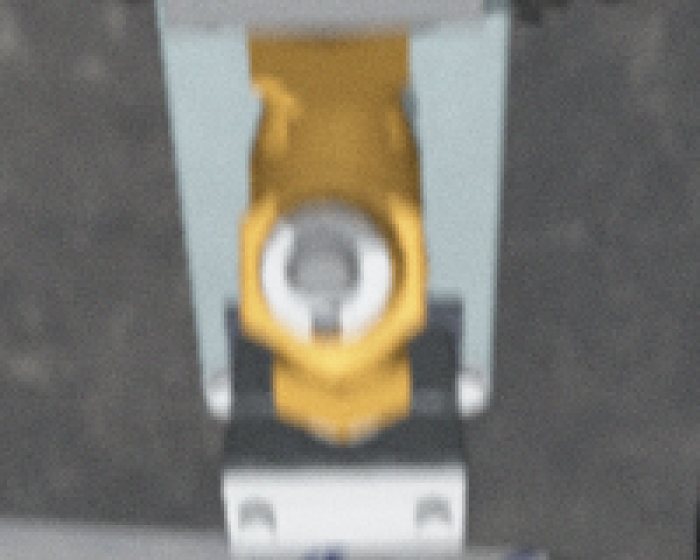

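The shoulder circle is centred at crop (328,272), the stem end at about (322,262) and the key at about (326,320). The key therefore points nearly straight up the slope. I'll compute this and then go to the handle.

```bash
python3 - <<'E'
from g import *
c=cam("wrist");f=lambda x,y:(220+x/3.5,130+y/3.5)
yaw=np.radians(3.9);S=atz(c,f(328,272),.137);print("S",S,bot.get_obs()["eef_pos"])
for yw in(3.9,):
  for s in(-.2,-.1,0,.1,.2,.3):
    A,_=goal(S,np.radians(yw),np.radians(35),s,0)
    P=[S+A.apply(v) for v in([0,0,0],[0,0,.02],[.009,0,.013],[.011,0,.013])]
    print(s,(proj(c,P)-[220,130])*3.5)
for p in((163,0),(212,410),(507,0),(485,410)): print(atz(c,f(*p),.008))
goal((.452,-.112,.18),np.radians(-33),0)
goal((.452,-.112,.18),np.radians(-33)+.0,0)
E
```

```text
S [0.6287 0.0943 0.137 ] [0.5888 0.0949 0.2368]
-0.2 [[328.     272.    ]
 [326.6034 276.5368]
 [317.7331 321.6048]
 [315.6497 331.981 ]]
-0.1 [[328.     272.    ]
 [326.6034 276.5368]
 [322.4503 322.309 ]
 [321.4141 332.8415]]
0 [[328.     272.    ]
 [326.6034 276.5368]
 [327.2142 322.5394]
 [327.2354 333.123 ]]
0.1 [[328.     272.    ]
 [326.6034 276.5368]
 [331.9772 322.2936]
 [333.0557 332.8227]]
0.2 [[328.     272.    ]
 [326.6034 276.5368]
 [336.6918 321.5741]
 [338.817  331.9437]]
0.3 [[328.     272.    ]
 [326.6034 276.5368]
 [341.311  320.388 ]
 [344.4617 330.4946]]
[0.6319 0.0456 0.008 ]
[0.7937 0.0601 0.008 ]
[0.6253 0.1446 0.008 ]
[0.7871 0.1603 0.008 ]
shift [-136.8001 -206.8766  -56.8497] rot [ 0.0904  0.3535 -0.6356] f [-0.1531 -0.5196  0.5865] clk 3.2833
shift [-136.8001 -206.8766  -56.8497] rot [ 0.0904  0.3535 -0.6356] f [-0.1531 -0.5196  0.5865] clk 3.2833
```

The arm was still settling, so I'll retake the picture at rest.

```bash
python3 -m inch '[0,0,0,0,0,0,100,0,0,0,0,0,0,100,0,0,0,0,0,0,100,0,0,0,0,0,0,100]'
python3 w.py w3 handle_home:.161 stem_shoulder:.137 key_top:.153 valve:0
python3 - <<'E'
import cv2
from g import *
im=cv2.imread("pics/w3.png")
c=im[130:290,220:420]
cv2.imwrite("pics/w3c.png",cv2.resize(c,None,fx=3.5,fy=3.5,interpolation=3))
o=bot.get_obs();print(o["eef_pos"],o["tool_rot"],o["joint_pos"])
E
```

```text
clock: 3.62
eef_pos: [0.5858, 0.0938, 0.2324]
tool_rot: [-0.033, 0.984, 0.006, 0.175]
ft_force: [0.2, -0.2, 0.6]
grip_width: 0.0858
grasp_force: 0.0
3.6667 [0.5856 0.0937 0.2321]
handle_home [([311.2, 187.1], 0.75, array([0.5888, 0.0898, 0.161 ]))]
stem_shoulder [([311.2, 188.9], 0.85, array([0.6061, 0.0904, 0.137 ]))]
key_top [([314.2, 203.3], 0.88, array([0.606 , 0.0925, 0.153 ]))]
valve [([315.3, 148.5], 0.93, array([0.6464, 0.0946, 0.    ]))]
[0.5852 0.0936 0.2315] [-0.0325  0.9842  0.006   0.1737] [ 0.1763  0.1922 -0.1767  0.8545 -0.0373  0.1037]
```

View pics/w3c.png

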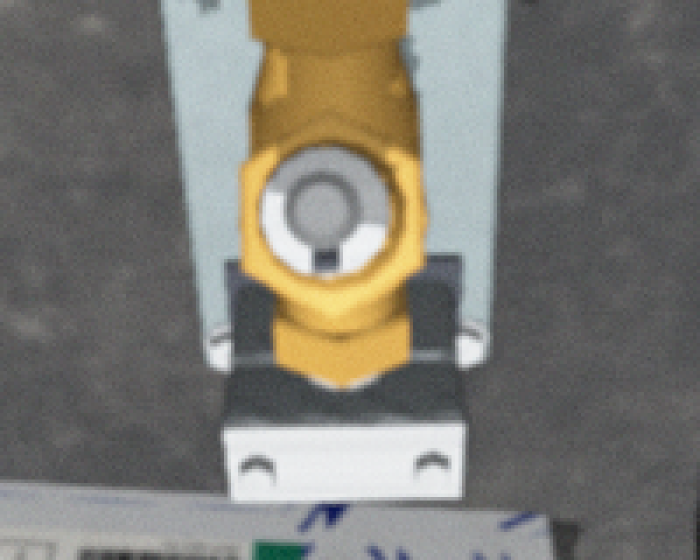

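The shoulder circle is centred at crop (327.5,210), the stem end at (321,209) and the key's end at (326,258).

```bash
python3 - <<'E'
from g import *
from scipy.optimize import least_squares
c=cam("wrist");f=lambda x,y:(220+x/3.5,130+y/3.5)
S=atz(c,f(327.5,210),.137);print("S",S)
Pl=[atz(c,f(*p),.008) for p in((163,0),(207,360),(507,0),(488,360))];print(np.array(Pl))
obs=np.array([f(327.5,210),f(321,209),f(326,258)])
def res(p,yw):
    A,_=goal(p[:3],yw,np.radians(35),p[3],0)
    return (proj(c,[p[:3]+A.apply(v) for v in([0,0,0],[0,0,.02],[.009,0,.013])])-obs).ravel()
for yw in(0,3.9,8):
    r=least_squares(lambda p:np.r_[res(p,np.radians(yw)),(p[2]-.137)*1e4],[*S,0]);print(yw,r.x,r.fun)
r=least_squares(lambda p:np.r_[res(p,p[4]),(p[2]-.137)*1e4],[*S,0,.06]);print(r.x,r.fun)
goal((.452,-.112,.18),np.radians(-33),0)
E
```

```text
S [0.6055 0.0917 0.137 ]
[[0.6235 0.0447 0.008 ]
 [0.7574 0.0572 0.008 ]
 [0.6171 0.1419 0.008 ]
 [0.7509 0.1546 0.008 ]]
0 [0.6055 0.0908 0.137  0.0879] [-1.3433 -0.0489  1.2062 -0.404   0.0167  0.4804 -0.0046]
3.9 [0.6055 0.0912 0.137  0.0414] [-0.6905 -0.0299  0.6085 -0.418   0.0205  0.4743 -0.0039]
8 [ 0.6054  0.0917  0.137  -0.0073] [-0.005  -0.0506 -0.0194 -0.3971  0.0247  0.4729 -0.004 ]
[ 0.6054  0.0917  0.137  -0.0076  0.14  ] [-0.0018 -0.0508 -0.0223 -0.3969  0.0247  0.4729 -0.004 ]
shift [-133.1878 -205.6105  -51.4547] rot [ 0.0892  0.344  -0.6354] f [-0.1434  0.5888  0.1315] clk 3.8667
```

```bash
python3 -m inch '[-60,-60,0,0.09,0.344,-0.635,60,-133,-205,-20,0.09,0.344,-0.635,60,-133,-205,-50,0.09,0.344,-0.635,60,-133,-205,-60,0.09,0.344,-0.635,60,-133,-205,-60,0.09,0.344,-0.635,60,-133,-205,-60,0.09,0.344,-0.635,60,-133,-205,-60,0.09,0.344,-0.635,60,-133,-205,-60,0.09,0.344,-0.635,60]'
python3 -m inch '[0,0,0,0,0,0,60,0,0,0,0,0,0,60,0,0,0,0,0,0,60,0,0,0,0,0,0,60]'
python3 w.py w4 handle_mid:.029 handle_grip:.046 handle_bore:0
python3 - <<'E'
import cv2
from g import *
im=cv2.imread("pics/w4.png")
cv2.imwrite("pics/w4c.png",cv2.resize(im[90:350,190:450],None,fx=2.3,fy=2.3,interpolation=3))
o=bot.get_obs();print(o["eef_pos"],o["tool_rot"],o["joint_pos"])
E
```

```text
clock: 4.53
eef_pos: [0.451, -0.1131, 0.1703]
tool_rot: [0.286, 0.958, 0.0, -0.001]
ft_force: [0.3, 1.1, 0.9]
grip_width: 0.0513
grasp_force: 0.0
clock: 4.87
eef_pos: [0.453, -0.1102, 0.1722]
tool_rot: [0.283, 0.959, 0.001, 0.001]
ft_force: [0.2, -0.1, -0.3]
grip_width: 0.051
grasp_force: 0.0
4.9167 [ 0.4529 -0.1103  0.1721]
handle_mid [([227.0, 128.7], 0.8, array([ 0.3736, -0.1421,  0.029 ])), ([313.7, 194.6], 0.66, array([ 0.4532, -0.1148,  0.029 ]))]
handle_grip [([318.1, 199.4], 0.98, array([ 0.4545, -0.1115,  0.046 ])), ([222.9, 131.6], 0.69, array([ 0.3752, -0.1415,  0.046 ]))]
handle_bore [([319.7, 185.9], 0.77, array([ 0.4557, -0.1105,  0.    ])), ([232.2, 125.2], 0.76, array([ 0.3711, -0.1441,  0.    ]))]
[ 0.4525 -0.1107  0.1718] [0.2832 0.9591 0.0004 0.0004] [-0.2404  0.2275 -0.2326  1.1098  0.0008  0.3338]
```

View pics/w4c.png

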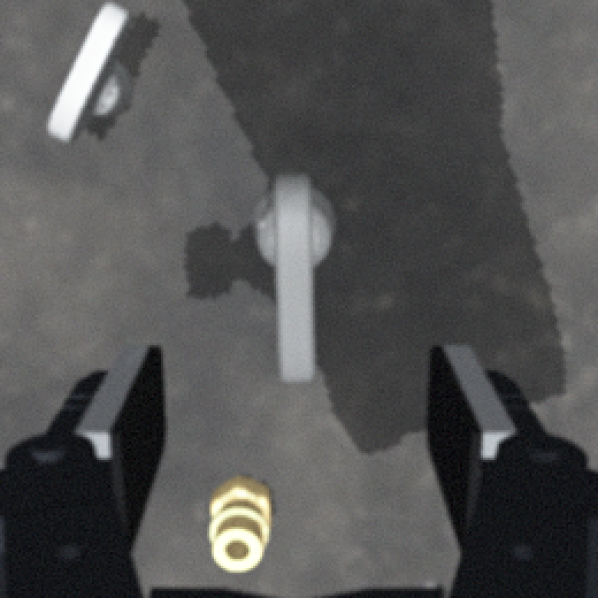

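The wing is at crop x≈294 from y=178 to y=381, leaning about 1.3° left. The hub is centred at about (294.5,230), and the jaws straddle the handle cleanly.

```bash
python3 - <<'E'
from g import *
c=cam("wrist");f=lambda x,y:(190+x/2.3,90+y/2.3)
h=atz(c,f(294.5,231),.027);a=atz(c,f(293,178),.057);b=atz(c,f(297.5,381),.057)
d=b-a;hd=np.arctan2(d[1],d[0]);u=d/np.linalg.norm(d)
print(h,a,b,np.linalg.norm(d),np.degrees(hd),a+u*.025)
goal((h[0],h[1],.055),hd,0)
E
```

```text
[ 0.4519 -0.1108  0.027 ] [ 0.4315 -0.0981  0.057 ] [ 0.4885 -0.1333  0.057 ] 0.0670015883864805 -31.680099216570525 [ 0.4527 -0.1112  0.057 ]
shift [  -0.6475   -0.0446 -116.7671] rot [-0.0006  0.001   0.0213] f [ 0.4996 -0.4614  0.1059] clk 5.0667
```

```bash
python3 -m inch '[0,0,-40,0,0,0.021,60,0,0,-75,0,0,0.021,60,0,0,-100,0,0,0.021,60,0,0,-117,0,0,0.021,60,0,0,-117,0,0,0.021,60,0,0,-117,0,0,0.021,60]'
python3 -m inch '[0,0,0,0,0,0,0,0,0,0,0,0,0,0,0,0,0,0,0,0,0,0,0,0,0,0,0,0,0,0,0,0,0,0,0,0,0,0,0,0,0,0]'
```

```text
clock: 5.57
eef_pos: [0.4516, -0.111, 0.054]
tool_rot: [0.274, 0.962, 0.0, -0.001]
ft_force: [-0.4, 0.1, 0.1]
grip_width: 0.0515
grasp_force: 0.0
clock: 6.07
eef_pos: [0.4536, -0.1116, 0.0561]
tool_rot: [0.274, 0.962, 0.001, 0.002]
ft_force: [-0.8, -0.1, 6.3]
grip_width: 0.011
grasp_force: 59.2
```

```bash
python3 -m inch '[0,0,40,0,0,0,0,0,0,80,0,0,0,0,0,0,120,0,0,0,0,0,0,160,0,0,0,0,0,0,200,0,0,0,0,0,0,200,0,0,0,0]'
python3 - <<'E'
from g import *
n=goal((0,0,0),np.radians(5),np.radians(35),0,0)[0].apply([0,0,1]);S=np.array([.6055,.092,.137])
print(n);goal(S+.11*n,np.radians(5),np.radians(35),.03)
E
```

```text
clock: 6.57
eef_pos: [0.4561, -0.1123, 0.2631]
tool_rot: [0.274, 0.962, 0.001, 0.008]
ft_force: [0.9, -0.2, -0.6]
grip_width: 0.0109
grasp_force: 59.2
[-0.5714 -0.05    0.8192]
shift [ 86.5961 198.8139 -35.9924] rot [-0.1552 -0.5872  0.6498] f [ 0.9169 -0.1947 -0.6474] clk 6.5667
```

```bash
python3 -m inch '[20,100,0,-0.155,-0.587,0.65,0,40,150,0,-0.155,-0.587,0.65,0,60,199,0,-0.155,-0.587,0.65,0,70,199,0,-0.155,-0.587,0.65,0,80,199,0,-0.155,-0.587,0.65,0,87,199,0,-0.155,-0.587,0.65,0,87,199,0,-0.155,-0.587,0.65,0,87,199,0,-0.155,-0.587,0.65,0]'
python3 -m inch '[0,0,-20,0,0,0,0,0,0,-36,0,0,0,0,0,0,-36,0,0,0,0,0,0,-36,0,0,0,0,0,0,-36,0,0,0,0,0,0,-36,0,0,0,0]'
python3 w.py w5 handle_mid:.2 handle_grip:.2 stem_shoulder:.137
cat > st.py <<'E'
from g import *
# where the handle is along/off the stem axis
S=np.array([.6055,.092,.137]);h0=np.radians(5);A,_=goal(S,h0,np.radians(35),0,0)
o=bot.get_obs();C=R.from_quat(o["tool_rot"])*R.from_euler('y',-np.pi)
off=A.inv().apply(o["eef_pos"]-S);rv=(A.inv()*C).as_rotvec()
print("offset mm in stem frame (x up-slope,y,z out) minus 55.5:",(off-[0,0,.0555])*1e3,"rotvec stem frame",rv,"F stem",A.inv().apply(o["ft_force"]),"j6",o["joint_pos"][5],"w",o["grip_width"])
E
python3 st.py
```

```text
clock: 7.23
eef_pos: [0.5344, 0.0878, 0.2498]
tool_rot: [-0.057, 0.955, 0.006, 0.291]
ft_force: [-1.7, -1.5, -3.0]
grip_width: 0.0109
grasp_force: 59.5
clock: 7.73
eef_pos: [0.5404, 0.0876, 0.2202]
tool_rot: [-0.055, 0.954, 0.006, 0.295]
ft_force: [0.5, -0.2, -0.8]
grip_width: 0.0109
grasp_force: 59.4
7.7833 [0.5404 0.0876 0.2202]
handle_mid [([316.0, 255.2], 0.86, array([0.5542, 0.0874, 0.2   ])), ([316.3, 138.1], 0.21, array([0.4856, 0.0804, 0.2   ]))]
handle_grip [([318.5, 273.7], 0.64, array([0.5718, 0.0905, 0.2   ]))]
stem_shoulder [([318.5, 215.0], 0.57, array([0.6051, 0.0929, 0.137 ]))]
offset mm in stem frame (x up-slope,y,z out) minus 55.5: [-6.7144  1.4296 49.8114] rotvec stem frame [-0.0047  0.0136  0.0298] F stem [-0.1141  0.3317 -1.8243] j6 0.05912538430802618 w 0.010901484857190601
```

View pics/w5.png

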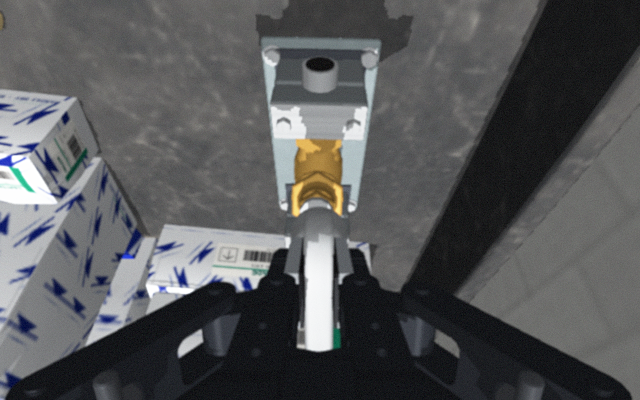

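The handle is held squarely at (318,230–350), the stem shoulder is at (318,215) just behind the hub, and the heading is symmetric about the plate. I'll correct the offset and approach along the axis.

```bash
python3 -m inch '[6,-1,4,0.006,-0.013,0,0,6,-1,4,0.006,-0.013,0,0,10,-0.5,-2,0.006,-0.013,0,0,15,0,-9,0.006,-0.013,0,0,19,0.2,-15.5,0.006,-0.013,0,0,19,0.2,-15.5,0.006,-0.013,0,0,19,0.2,-15.5,0.006,-0.013,0,0,19,0.2,-15.5,0.006,-0.013,0,0]'; python3 st.py
```

```text
clock: 8.6
eef_pos: [0.5581, 0.0879, 0.2024]
tool_rot: [-0.055, 0.953, 0.008, 0.299]
ft_force: [-0.5, 0.1, -1.6]
grip_width: 0.0108
grasp_force: 59.4
offset mm in stem frame (x up-slope,y,z out) minus 55.5: [-1.4842  0.0009 25.3825] rotvec stem frame [-0.001   0.0025  0.0275] F stem [-1.3448  0.1419 -0.992 ] j6 0.0521665071229464 w 0.010760667370224
```

```bash
python3 -m inch '[1.2,0.1,0.9,0,0,0,0,1.2,0.1,0.9,0,0,0,0,3,0.2,-2,0,0,0,0,5,0.4,-4.5,0,0,0,0,6.6,0.6,-6.8,0,0,0,0,6.6,0.6,-6.8,0,0,0,0,6.6,0.6,-6.8,0,0,0,0]'; python3 st.py
```

```text
clock: 9.18
eef_pos: [0.5647, 0.0884, 0.1958]
tool_rot: [-0.055, 0.952, 0.008, 0.3]
ft_force: [-1.2, 0.7, -1.4]
grip_width: 0.011
grasp_force: 59.4
offset mm in stem frame (x up-slope,y,z out) minus 55.5: [ 0.1504  0.0008 16.1155] rotvec stem frame [-0.001   0.0021  0.0274] F stem [-1.767   0.786  -0.4697] j6 0.05092441764946693 w 0.011032155849118434
```

```bash
python3 -m inch '[0.6,0.05,-0.8,0,0,0,0,1.1,0.1,-1.6,0,0,0,0,1.7,0.15,-2.5,0,0,0,0,2.3,0.2,-3.3,0,0,0,0,2.3,0.2,-3.3,0,0,0,0,2.3,0.2,-3.3,0,0,0,0]'; python3 st.py
```

```text
clock: 9.68
eef_pos: [0.5671, 0.0887, 0.1928]
tool_rot: [-0.055, 0.952, 0.009, 0.3]
ft_force: [-0.4, 0.1, -1.4]
grip_width: 0.0109
grasp_force: 59.4
offset mm in stem frame (x up-slope,y,z out) minus 55.5: [ 0.4602  0.0218 12.3361] rotvec stem frame [-0.0009  0.0015  0.0274] F stem [-1.1779  0.1222 -0.9345] j6 0.05050454349544718 w 0.010868053498084545
```

```bash
python3 -m inch '[0.4,0.05,-1.1,0,0,0,0,0.9,0.1,-1.9,0,0,0,0,1.5,0.15,-2.7,0,0,0,0,2.1,0.2,-3.5,0,0,0,0,2.1,0.2,-3.5,0,0,0,0,2.1,0.2,-3.5,0,0,0,0]'; python3 st.py
```

```text
clock: 10.18
eef_pos: [0.5693, 0.0888, 0.1893]
tool_rot: [-0.054, 0.952, 0.008, 0.3]
ft_force: [-0.3, -1.0, -2.0]
grip_width: 0.0104
grasp_force: 59.4
offset mm in stem frame (x up-slope,y,z out) minus 55.5: [ 0.217  -0.0693  8.213 ] rotvec stem frame [-0.0012  0.0015  0.0273] F stem [-1.4641 -0.9415 -1.4747] j6 0.05009780590740897 w 0.010417781834196808
```

```bash
python3 -m inch '[0.6,0.05,-0.8,0,0,0,0,1.1,0.1,-1.6,0,0,0,0,1.7,0.15,-2.5,0,0,0,0,2.3,0.2,-3.3,0,0,0,0,2.3,0.2,-3.3,0,0,0,0,2.3,0.2,-3.3,0,0,0,0]'; python3 st.py
python3 -m inch '[0.6,0.05,-0.8,0,0,0,0,1.1,0.1,-1.6,0,0,0,0,1.1,0.1,-1.6,0,0,0,0,1.1,0.1,-1.6,0,0,0,0]'; python3 st.py
```

```text
clock: 10.68
eef_pos: [0.5716, 0.089, 0.186]
tool_rot: [-0.054, 0.952, 0.008, 0.3]
ft_force: [0.9, -0.8, -1.7]
grip_width: 0.0112
grasp_force: 59.3
offset mm in stem frame (x up-slope,y,z out) minus 55.5: [ 0.2343 -0.0142  4.1549] rotvec stem frame [-0.0011  0.0014  0.0274] F stem [-0.2331 -0.8568 -1.8609] j6 0.049665652929928215 w 0.011184266099839666
clock: 11.02
eef_pos: [0.5727, 0.0891, 0.1845]
tool_rot: [-0.054, 0.952, 0.008, 0.3]
ft_force: [0.8, -0.5, -1.8]
grip_width: 0.0112
grasp_force: 59.3
offset mm in stem frame (x up-slope,y,z out) minus 55.5: [ 0.2528 -0.0104  2.2647] rotvec stem frame [-0.0011  0.0013  0.0273] F stem [-0.3973 -0.5651 -1.8618] j6 0.049527737034394496 w 0.011157309353333845
```

It slid past the key's height with no resistance, so the key is in the keyway. I'll carry on to the shoulder.

```bash
python3 -m inch '[0.6,0.05,-0.8,0,0,0,0,1.1,0.1,-1.6,0,0,0,0,1.1,0.1,-1.6,0,0,0,0]'; python3 st.py
python3 -m inch '[0.6,0.05,-0.8,0,0,0,0,1.1,0.1,-1.6,0,0,0,0,1.1,0.1,-1.6,0,0,0,0]'; python3 st.py
```

```text
clock: 11.27
eef_pos: [0.5738, 0.0892, 0.1828]
tool_rot: [-0.054, 0.952, 0.008, 0.3]
ft_force: [0.5, -1.5, -1.7]
grip_width: 0.0108
grasp_force: 59.4
offset mm in stem frame (x up-slope,y,z out) minus 55.5: [ 0.2628 -0.0273  0.2824] rotvec stem frame [-0.0011  0.0013  0.0274] F stem [-0.6955 -1.5081 -1.6221] j6 0.049272777885911695 w 0.010772933995758958
clock: 11.52
eef_pos: [0.5747, 0.0893, 0.1818]
tool_rot: [-0.054, 0.952, 0.008, 0.3]
ft_force: [-5.4, -2.6, 2.7]
grip_width: 0.0103
grasp_force: 60.6
offset mm in stem frame (x up-slope,y,z out) minus 55.5: [ 0.3315 -0.0268 -1.0452] rotvec stem frame [-0.0011  0.001   0.0274] F stem [-3.0848 -2.1028  5.4113] j6 0.04910478011020819 w 0.01034355411993431
```

The handle is on the shoulder with about 7 N of axial contact, so it's fully home. Now I'll turn it clockwise about the stem axis.

```bash
cat >> st.py <<'E'
print("torque about stem",A.inv().apply(o["ft_torque"]))
E
python3 st.py|tail -1
python3 -m inch '[0,0,0,0.034,0.003,-0.049,0,0,0,0,0.069,0.006,-0.098,0,0,0,0,0.103,0.009,-0.147,0,0,0,0,0.137,0.012,-0.197,0,0,0,0,0.171,0.015,-0.246,0,0,0,0,0.206,0.018,-0.295,0,0,0,0,0.24,0.021,-0.344,0,0,0,0,0.24,0.021,-0.344,0]'; python3 st.py
```

```text
torque about stem [-0.4011  1.0009  0.0335]
clock: 12.18
eef_pos: [0.5751, 0.0901, 0.1822]
tool_rot: [0.145, 0.943, 0.072, 0.292]
ft_force: [-3.9, 0.3, 4.8]
grip_width: 0.0106
grasp_force: 60.4
offset mm in stem frame (x up-slope,y,z out) minus 55.5: [ 0.9501  0.7341 -1.04  ] rotvec stem frame [ 0.0013  0.0004 -0.3929] F stem [-0.444   0.6102  6.1443] j6 0.46940627184004036 w 0.01064867038948691
torque about stem [0.0646 0.7422 0.0909]
```

```bash
python3 -m inch '[0,0,0,0.029,0.0025,-0.041,0,0,0,0,0.057,0.005,-0.082,0,0,0,0,0.086,0.0075,-0.123,0,0,0,0,0.086,0.0075,-0.123,0]'; python3 st.py
python3 -m inch '[0,0,0,0.029,0.0025,-0.041,0,0,0,0,0.057,0.005,-0.082,0,0,0,0,0.057,0.005,-0.082,0,0,0,0,0.057,0.005,-0.082,0]'; python3 st.py
```

```text
clock: 12.52
eef_pos: [0.5753, 0.0901, 0.1823]
tool_rot: [0.215, 0.929, 0.094, 0.286]
ft_force: [-4.3, 0.8, 4.1]
grip_width: 0.0109
grasp_force: 60.5
offset mm in stem frame (x up-slope,y,z out) minus 55.5: [ 1.1908  0.7859 -1.0379] rotvec stem frame [ 0.0019  0.0002 -0.5417] F stem [-1.0502  1.1837  5.7731] j6 0.6179810358641517 w 0.010875124087927356
torque about stem [0.2126 0.6974 0.074 ]
clock: 12.85
eef_pos: [0.5753, 0.0902, 0.1823]
tool_rot: [0.26, 0.918, 0.108, 0.281]
ft_force: [-3.4, 1.0, 5.5]
grip_width: 0.0112
grasp_force: 60.6
offset mm in stem frame (x up-slope,y,z out) minus 55.5: [ 1.2534  0.8295 -1.0651] rotvec stem frame [ 0.002   0.0003 -0.6395] F stem [0.4451 1.2585 6.3643] j6 0.7157315823941827 w 0.011152999842401794
torque about stem [0.345  0.574  0.0747]
```

```bash
python3 -m inch '[0,0,0,0.023,0.002,-0.033,0,0,0,0,0.046,0.004,-0.066,0,0,0,0,0.046,0.004,-0.066,0,0,0,0,0.046,0.004,-0.066,0]'; python3 st.py
python3 -m inch '[0,0,0,0.023,0.002,-0.033,0,0,0,0,0.046,0.004,-0.066,0,0,0,0,0.046,0.004,-0.066,0,0,0,0,0.046,0.004,-0.066,0]'; python3 st.py
```

```text
clock: 13.18
eef_pos: [0.5754, 0.0902, 0.1824]
tool_rot: [0.296, 0.906, 0.119, 0.276]
ft_force: [-4.3, 1.3, 5.8]
grip_width: 0.0106
grasp_force: 60.5
offset mm in stem frame (x up-slope,y,z out) minus 55.5: [ 1.3701  0.8651 -1.052 ] rotvec stem frame [ 0.0023  0.0002 -0.72  ] F stem [-0.1009  1.7183  7.1295] j6 0.7961934565795478 w 0.010617206454607675
torque about stem [0.3923 0.5261 0.0359]
clock: 13.52
eef_pos: [0.5756, 0.0903, 0.1825]
tool_rot: [0.333, 0.894, 0.13, 0.271]
ft_force: [-2.9, 1.3, 4.9]
grip_width: 0.0107
grasp_force: 60.5
offset mm in stem frame (x up-slope,y,z out) minus 55.5: [ 1.5404  0.8874 -1.0505] rotvec stem frame [ 0.0025  0.     -0.8004] F stem [0.4928 1.53   5.6097] j6 0.8766231660254677 w 0.01066140710432996
torque about stem [0.4369 0.5028 0.0474]
```

There's no stop torque yet, so I'll look.

```bash
python3 - <<'E'
from h import *
a=bot.camera("wrist");b=bot.camera("scene")
print(bot.spot_point("scene","handle_mid"),bot.spot_point("scene","handle_bore"))
a=cv2.resize(a[150:360,220:420],None,fx=2,fy=2,interpolation=3)
b=cv2.resize(b[120:225,230:330],None,fx=4,fy=4,interpolation=3)
cv2.imwrite("pics/m1.png",np.hstack([a[:420],b[:420]]))
E
```

```text
[{'uv': [273.6, 164.2], 'confidence': 0.58}, {'uv': [316.9, 282.9], 'confidence': 0.5}] [{'uv': [275.2, 172.9], 'confidence': 0.83}, {'uv': [309.7, 294.3], 'confidence': 0.81}, {'uv': [285.5, 213.3], 'confidence': 0.49}, {'uv': [273.0, 165.0], 'confidence': 0.18}]
```

View pics/m1.png

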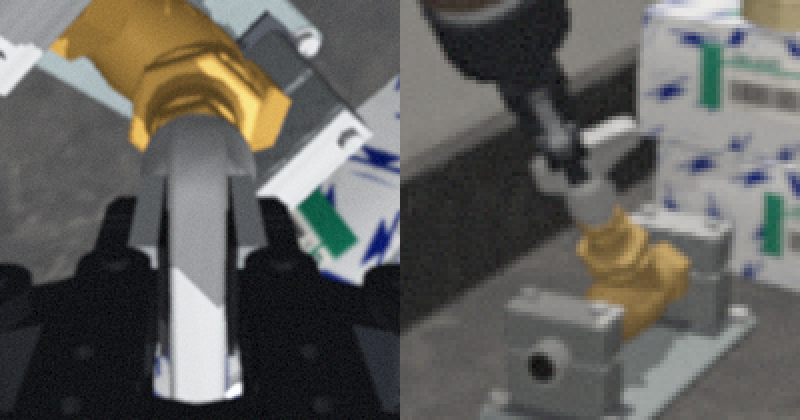

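The hub sits right on the brass nut in the scene crop at (595,222), and the wing is square in the jaws, so the handle is home. I'll keep turning towards the stop.

```bash
python3 -m inch '[0,0,0,0.023,0.002,-0.033,0,0,0,0,0.046,0.004,-0.066,0,0,0,0,0.046,0.004,-0.066,0,0,0,0,0.046,0.004,-0.066,0]'; python3 st.py
python3 -m inch '[0,0,0,0.023,0.002,-0.033,0,0,0,0,0.046,0.004,-0.066,0,0,0,0,0.046,0.004,-0.066,0,0,0,0,0.046,0.004,-0.066,0]'; python3 st.py
```

```text
clock: 14.05
eef_pos: [0.5757, 0.0904, 0.1826]
tool_rot: [0.368, 0.88, 0.141, 0.266]
ft_force: [-2.6, 1.9, 5.9]
grip_width: 0.011
grasp_force: 60.5
offset mm in stem frame (x up-slope,y,z out) minus 55.5: [ 1.7317  1.0032 -1.0384] rotvec stem frame [ 0.003  -0.0001 -0.8803] F stem [1.3354 2.1641 6.2137] j6 0.9565208759729633 w 0.010957256432590618
torque about stem [0.4547 0.4287 0.3447]
clock: 14.38
eef_pos: [0.5758, 0.0905, 0.1827]
tool_rot: [0.403, 0.864, 0.152, 0.26]
ft_force: [-3.4, 1.3, 5.8]
grip_width: 0.0113
grasp_force: 61.1
offset mm in stem frame (x up-slope,y,z out) minus 55.5: [ 1.8684  1.1305 -1.0245] rotvec stem frame [ 0.0034 -0.0001 -0.9599] F stem [0.614  1.5466 6.6314] j6 1.0361396920181047 w 0.011287015108624733
torque about stem [0.5098 0.2715 0.7064]
```

The torque is now climbing steeply, 0.05 → 0.34 → 0.71 N m. That's well above the stem's 0.2, so this is the stop. I'll ease the twist a little, open the jaws and withdraw along the axis.

```bash
python3 -m inch '[0,0,0,0.011,0.001,-0.016,0,0,0,0,0.011,0.001,-0.016,0,0,0,0,0.011,0.001,-0.016,0]'; python3 st.py|tail -1
python3 -m inch '[0,0,0,-0.023,-0.002,0.033,0,0,0,0,-0.04,-0.0035,0.057,0,0,0,0,-0.04,-0.0035,0.057,0,0,0,0,-0.04,-0.0035,0.057,0]'; python3 st.py
```

```text
clock: 14.63
eef_pos: [0.5758, 0.0905, 0.1827]
tool_rot: [0.411, 0.86, 0.154, 0.259]
ft_force: [-3.3, 2.1, 5.4]
grip_width: 0.0109
grasp_force: 61.7
torque about stem [0.4616 0.3259 0.7925]
clock: 14.97
eef_pos: [0.5756, 0.0906, 0.1825]
tool_rot: [0.381, 0.874, 0.145, 0.264]
ft_force: [-3.7, 3.6, 5.2]
grip_width: 0.0106
grasp_force: 60.7
offset mm in stem frame (x up-slope,y,z out) minus 55.5: [ 1.6133  1.1884 -1.0524] rotvec stem frame [ 0.003   0.0002 -0.9102] F stem [0.2521 3.9187 6.1805] j6 0.9866898838870286 w 0.010580805772539972
torque about stem [0.5559 0.4172 0.3763]
```

```bash
python3 -m inch '[0,0,0,0,0,0,50,0,0,0,0,0,0,50,0,0,0,0,0,0,50,0,0,0,0,0,0,50,0,0,0,0,0,0,50]'
python3 -m inch '[-12,-1,16,0,0,0,50,-24,-2,33,0,0,0,50,-36,-3,50,0,0,0,50,-52,-4.5,74,0,0,0,50,-52,-4.5,74,0,0,0,50,-52,-4.5,74,0,0,0,50,-52,-4.5,74,0,0,0,50]'
python3 w.py w6 handle_mid:.161 handle_bore:.137 handle_grip:.175
python3 - <<'E'
from g import *
c=cam("wrist");S=np.array([.6055,.092,.137])
for s in(-.6,-.7,-.8):
    A,_=goal(S,np.radians(5),np.radians(35),s,0)
    print(s,proj(c,[S+A.apply(v) for v in([-.025,0,.057],[.044,0,.057],[0,0,.046],[0,0,0])]).round(1).tolist())
a=cv2.imread("pics/w6.png");cv2.imwrite("pics/w6c.png",cv2.resize(a[60:360,170:470],None,fx=2,fy=2,interpolation=3))
E
```

```text
clock: 15.38
eef_pos: [0.5747, 0.0891, 0.1809]
tool_rot: [0.384, 0.874, 0.144, 0.263]
ft_force: [0.9, -1.2, 0.1]
grip_width: 0.043
grasp_force: 0.0
clock: 15.97
eef_pos: [0.5228, 0.0848, 0.255]
tool_rot: [0.383, 0.873, 0.144, 0.263]
ft_force: [-0.2, -1.0, -0.1]
grip_width: 0.0428
grasp_force: 0.0
16.0167 [0.5226 0.0847 0.2542]
handle_mid [([318.5, 203.6], 0.7, array([0.5892, 0.089 , 0.161 ]))]
handle_bore [([325.5, 210.4], 0.74, array([0.6255, 0.0818, 0.137 ])), ([321.8, 194.4], 0.58, array([0.6093, 0.0913, 0.137 ]))]
handle_grip [([326.3, 213.9], 0.77, array([0.5873, 0.0891, 0.175 ]))]
-0.6 [[308.8, 178.5], [341.4, 274.4], [321.2, 210.0], [320.9, 193.1]]
-0.7 [[312.7, 177.5], [335.0, 276.0], [321.2, 210.0], [320.9, 193.1]]
-0.8 [[316.7, 176.8], [328.6, 276.9], [321.2, 210.0], [320.9, 193.1]]
```

View pics/w6c.png

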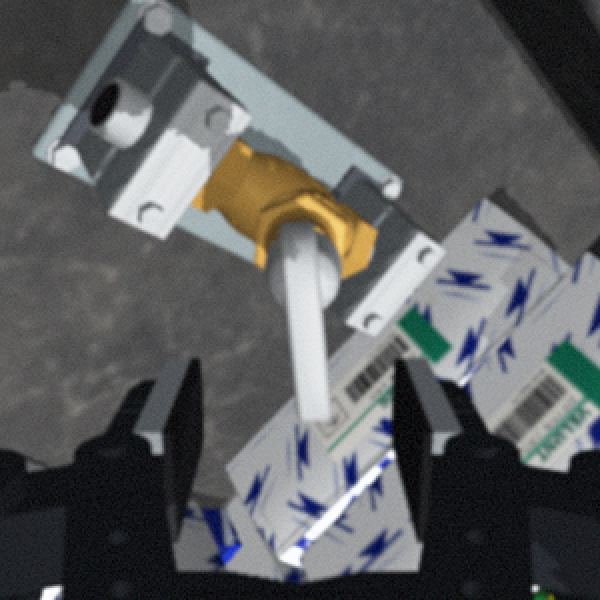

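The handle stands on the stem with its wing running from crop (292,225) to (315,418). That matches the projected wing at about -0.8 rad at home depth: 96 px seen, about 100 px predicted. One last numeric check on seating and torque bias.

```bash
python3 st.py | tail -1; python3 - <<'E'
from g import *
r={}
for n in("scene","top"):
    bot.camera(n)
    for t in("handle_mid","handle_grip","handle_bore"): r[n,t]=[d["uv"] for d in bot.spot_point(n,t) if d["confidence"]>.3]
S=np.array([.6055,.092,.137])
for n in("scene","top"):
    c=cam(n)
    for lift in(0,.013):
        A,_=goal(S,np.radians(5),np.radians(35),-.7,0)
        print(n,lift,proj(c,[S+A.apply([0,0,z+lift]) for z in(.029,.046,0)]).round(1).tolist())
    for t in("handle_mid","handle_grip","handle_bore"): print(n,t,np.round(r[n,t],1).tolist())
E
```

```text
torque about stem [0.0108 0.5136 0.0623]
scene 0 [[273.9, 163.9], [271.9, 159.8], [277.3, 170.8]]
scene 0.013 [[272.4, 160.7], [270.3, 156.5], [275.8, 167.8]]
scene handle_mid [[271.6, 164.6], [314.2, 282.6]]
scene handle_grip [[269.0, 156.4], [310.1, 275.3]]
scene handle_bore [[276.7, 170.1], [307.6, 292.3]]
top 0 [[241.5, 169.4], [240.6, 173.0], [242.8, 163.5]]
top 0.013 [[240.8, 172.2], [240.0, 175.9], [242.2, 166.1]]
top handle_mid [[356.9, 281.6], [239.7, 168.4]]
top handle_grip [[241.9, 169.7], [355.3, 283.9]]
top handle_bore [[242.5, 162.1], [355.0, 276.9]]
```

```bash
python3 -c "
from workcell import bot
print(bot.job_done())"
```

```text
the job is handed in; nothing more can be done
None
```

The large wing handle is fully home on the keyed stem and turned clockwise until the torque rose to about 0.8 N m at the stop. I let go, backed clear and handed the job in at about 16 s. The key lined up on the first push, so no turning search was needed. I read the shut position from that torque and the handle's angle, because the key is hidden; the handle stopped about 0.2 rad past nominal, which I put down to key and bore play, and turning it to the stop showed almost none of the stem's stated 0.2 N m. The bystanders were not touched.

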